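Pack the fragile model house

TASK

Pick the glued-card model house off the wooden board, holding it lightly by its two long walls (squeeze with no more than about 40 N, it crushes easily), and set it down softly, upright and released, wholly on the blue felt pad inside the plywood carrying case, with its ridge along the pad's long side. Then swing the case's front flap up until it is fully closed. Leave the little tree and the other things on the bench where they are.

Things in the scene. Friction and masses are not known exactly. Their poses are not given: they have to be found in the camera images.
- house: fragile glued-card model house, about 0.12 kg (varies): cream walls 46 mm (x) by 120 mm (y), 44 mm high; red-brown gabled roof, ridge along y at 70 mm, chimney to 76 mm. Origin: centre of the underside, z up. Hold it by the flat long walls (facing +-x, 46 mm apart). Starts standing on the board, ridge roughly along the board's y.
- board: fixed light-wood board 160 mm (x) by 250 mm (y), 18 mm thick; origin at the centre of its underside on the table
- case: fixed plywood carrying case, 160 mm (x) by 220 mm (y) outside, open at the top; floor 20 mm thick; walls 8 mm thick, top at 80 mm, on both y sides and the +x (back) side; the -x side is the hinged flap. Origin: centre of the underside, on the table; x points from the flap to the back
- pad (a point): centre of the top face of the blue felt pad on the case floor, 100 mm (case x) by 170 mm (case y), 3 mm thick, top 23 mm above the table; axes as the case
- flap (a joint): angle of the case's plywood front flap, hinged along its bottom edge: 0 is upright and closed, grows as it leans out towards -x of the case, 1.25 rad is its lowest. It starts open and stays where it is left (stiff hinge; about 0.1 N m moves it).
- flap_hinge (a point): middle of the flap's hinge line, at the front edge of the case floor, 20 mm above the table; the hinge line runs along the case's y
- flap_top (a point): middle of the top edge of the brass tab on the flap, 77 mm from the hinge line. The flap is 220 mm wide (along case y), 8 mm thick and 65 mm high; the tab in its middle is 50 mm wide, 8 mm thick and rises 12 mm more.
- tree: model tree, green crown 46 mm across on a 44 mm square, 12 mm thick wooden foot, 88 mm tall, standing on the same board beyond the house's +y end; loose, leave it. Origin: centre of the underside.
- dropper: brown dropper bottle, 32 mm diameter, 85 mm tall, standing between board and case; loose, leave it. Origin: centre of the underside.
- jar: black jar, 76 mm diameter, 120 mm tall, at the far side; loose, leave it. Origin: centre of the underside.
- spool_copper: copper wire spool standing upright, 48 mm diameter, 50 mm tall; loose, leave it. Origin: centre of the underside.
- spool_green: green wire spool standing upright, 48 mm diameter, 50 mm tall; loose, leave it. Origin: centre of the underside.
- screwdriver: red-handled screwdriver lying on the mat near the robot; loose, leave it. Origin: under its middle.
Mind the look-alikes: they are no part of the job. There is more than one size of the house; the one meant has the size given above.

How it is judged:
On the way, in this order (a step that is already met when the one before it is completed fails the run):
1. the house stands released and upright on the felt pad while the flap is still open (distance between house and pad below 0.045 m and z of house in the frame of pad below 0.005 m and angle between house's own z axis and vertical below 0.1 rad and contact force between each of the arm, the fingers and house below 0.05 N and value of joint flap above 0.4 rad), for 0.2 s.
2. the flap is swung up closed (value of joint flap below 0.12 rad), for 0.2 s.
At the end, for the whole second after the job is handed in: The house stands upright and at rest on the felt pad, its centre within 30 mm of the pad's centre along each side of the pad and its ridge within 0.25 rad of the pad's long side, and the flap is closed (angle under 0.12 rad) (x of house in the frame of pad between -0.03 and 0.03 m and y of house in the frame of pad between -0.03 and 0.03 m and z of house in the frame of pad below 0.005 m and angle between the y axis of house and the y axis of case, either way round below 0.25 rad and angle between house's own z axis and vertical below 0.1 rad and linear speed of house below 0.02 m/s and value of joint flap below 0.12 rad); the robot touches nothing.
It fails at once if the fingers squeeze the house with more than 50 N each (100 N in all) (contact force between the fingers and house above 100 N).
It fails at once if the house is pressed or knocked on the case with more than 40 N (contact force between house and case above 40 N).
It fails at once if the house is dropped (falls free of the fingers by more than about 13 mm, reaching 0.5 m/s) or tipped by more than 35 degrees ((contact force between the fingers and house below 0.05 N and linear speed of house above 0.5 m/s) or angle between house's own z axis and vertical above 0.6 rad).
It fails at once if the tree is moved more than 25 mm or tipped over (distance of tree from where it was at the start of the episode above 0.025 m or angle between tree's own z axis and vertical above 0.6 rad).
It fails at once if a bystander is moved more than 40 mm or a standing one is tipped over (distance of any of dropper, jar, spool_copper, spool_green, screwdriver from where it was at the start of the episode above 0.04 m or angle between any of dropper, jar, spool_copper, spool_green's own z axis and vertical above 0.6 rad).
It also fails if it takes over 58 s, if anything falls off the work surface, if the arm or the gripper's body presses on something with over 40 N, if the wrist force passes 120 N, or if a joint passes its speed limit or range.

ROBOT

A 6-joint arm with a two-finger parallel gripper is mounted at the origin on the work surface. World frame = base frame: x ahead of the robot, y to its left, z up, the work surface at z = 0. Lengths are in m, angles in rad, forces in N, time in s.
With the tool pointing down it reaches from about 0.375 to 0.9 m from the base axis. Payload 3.1 kg.
Tool frame: the origin (TCP) lies midway between the tips of the shut fingers; the grasp point (between the pads) lies 19 mm behind it; z points along the fingers, y is the line along which they close (so a half turn about z gives the same grasp; the last joint's range is limited). The gripper opens to 87 mm and grips with 3 to 60 N. Pads are 19 mm wide; open, the fingers measure 117 mm over their backs; the gripper's body (75 mm by 190 mm) begins 51 mm behind the grasp point.
Start: joints at [1, 0.527, 1.433, -0, 1.181, -0.178], TCP at [0.239, 0.578, 0.223] pointing down, gripper open.
Joint ranges: [-3.08, 3.08], [-0.75, 2.2], [0.22, 2.44], [-1.43, 4.57], [0, 2.65], [-2.85, 2.85]. Speed limits (rad/s): [2.79, 2.79, 3.14, 3.14, 3.14, 3.14].

INTERFACE

Orientations are given as a unit quaternion [x, y, z, w].
In Python, from rig import robot gives the robot as it stands. The module is installed in compiled form; this text tells all that it offers.
- The arm moves only by the tool play_rows, never from a script. Its arguments are lists of equal length, an entry for each row: "gripper": the closure, from -1 (fully open) to 1 (shut); "delta_pos": the shift along the tool's x, y, z in cm, a list of three; "turn": the turn, a rotation vector about the tool's x, y, z in rad, a list of three. A call has 1 to 12 rows; each row is the pose to reach, as a shift and turn from the pose commanded when the call began, along the tool's axes at that moment; what a row does not reach only later rows make up. A row lasts 1/8 s, in which the tool goes at most 62.5 mm and 10.7 degrees, less where a joint would pass 70% of its speed; a pose out of reach is approached as far as the arm can. A call with a gripper value outside its range is refused whole. The fingers move at their own pace and stop on an object; "squeeze" is the grip in N (left out, the last holds). Time passes only in rows, so rows that repeat a pose let the fingers close. It gives the time, the measured TCP pose, the force, the opening and the grip force at its end, in the units of the state.
- robot.get_obs(): the state, without advancing time (a new reading comes with each control period).
- robot.camera(name): name is "scene" or "side" or "wrist"; returns a dict with "color" (480x640x3 uint8, red, green, blue), "vfov" (degrees; the focal length in pixels is half the picture's height over the tangent of half this angle, whatever the lens; pixels are square), "cx", "cy" (the principal point, pixels), "R" (3x3) and "t" (3): a world point X has camera coordinates R X + t. Camera axes: x right, y down, z forward; pixel columns grow to the right and rows downward; lengths in m; the calibration is good to about 2 mm. A picture is of the moment at which its call begins. There is no depth.
- robot.hand_in(): hands the job in; it is judged then, once.
The state is a dict: "time": time; "q": joint angles; "joint_velocities": joint speeds; "joint_torque": joint torques, N m; "position": TCP position; "tool_rot": TCP orientation; "ft_force": force on the tool from outside, world axes, zero at the start; "moment": the same for the moment, N m; "grip_width": finger opening in m; "grip_force": force on a finger pad.
Only numpy, scipy, OpenCV 4.12 (cv2) and the standard library are available. Lean on these libraries where they do the work, as an engineer would, in place of code of your own. Each camera call takes 0.05 s, during which the arm holds its last target. There are 200 camera calls.

## Working session

There is one attempt and no reset: what is moved stays moved. The work goes in short steps, Python scripts to look and compute and a tool call to move; the robot and the scene stay as the last step left them, time stands still between calls to the robot, and variables do not carry over. Pictures are saved under pics/ and viewed, at most 10 in all, crops included, and the job is handed in when it is done.

Besides the shell and the picture viewer there is one more tool, called after "Emit:" as name(argument=value, ...) on one line, values as JSON. play_rows: Moves the arm, as the interface text tells. Its arguments: {"type":"object","properties":{"gripper":{"type":"array","items":{"type":"number"}},"delta_pos":{"type":"array","items":{"type":"array","items":{"type":"number"}}},"turn":{"type":"array","items":{"type":"array","items":{"type":"number"}}},"squeeze":{"type":"number"}},"required":["gripper","delta_pos","turn"]}

```bash
mkdir -p pics
python3 - <<'E'
from rig import robot
import cv2,pickle
d={}
for n in("scene","side","wrist"):
    c=robot.camera(n);d[n]=c
    cv2.imwrite(f"pics/{n}0.png",c["color"][:,:,::-1])
    print(n,c["vfov"],c["cx"],c["cy"],c["R"].round(3).tolist(),c["t"].round(3).tolist())
pickle.dump(d,open("c0.pkl","wb"))
o=robot.get_obs();print(o)
E
```

```text
scene 52.43389437656296 323.2417040973028 248.44360704320982 [[-0.546, 0.838, -0.0], [0.519, 0.338, -0.785], [-0.658, -0.429, -0.619]] [0.305, -0.196, 1.625]
side 51.65633160762024 319.02976681607487 231.48722546638018 [[0.963, -0.268, -0.015], [-0.194, -0.658, -0.728], [0.185, 0.704, -0.685]] [-0.539, 0.173, 1.257]
wrist 62.23797875196892 324.20358623314206 235.3828986105872 [[0.382, 0.924, -0.002], [0.896, -0.37, 0.247], [0.227, -0.096, -0.969]] [-0.624, -0.03, 0.39]
{'time': 0.15, 'q': array([ 1.00049689e+00,  5.28260858e-01,  1.43360464e+00,  1.70329444e-05,
        1.18138357e+00, -1.78493780e-01]), 'joint_velocities': array([-7.34404800e-04, -2.60392047e-03, -3.78079534e-03,  8.88513434e-05,
        2.69447560e-03,  7.49017797e-04]), 'joint_torque': array([ 6.63770497e-04, -4.40435135e+01, -1.76842350e+01,  6.33325567e-02,
        5.52405417e-02, -9.86005125e-05]), 'position': array([0.23832168, 0.57717858, 0.22179243]), 'tool_rot': array([ 1.94655285e-01,  9.80871365e-01, -7.67954907e-04, -3.10214798e-04]), 'ft_force': array([ 1.103834  , -0.12237789,  0.20038734]), 'moment': array([-0.00186808,  0.03038744,  0.00551421]), 'grip_force': 0.0, 'grip_width': 0.08716057837027633}
```

View pics/scene0.png

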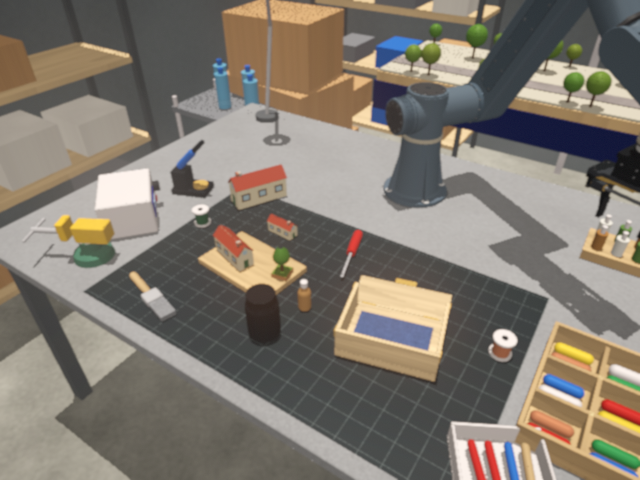

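View pics/side0.png

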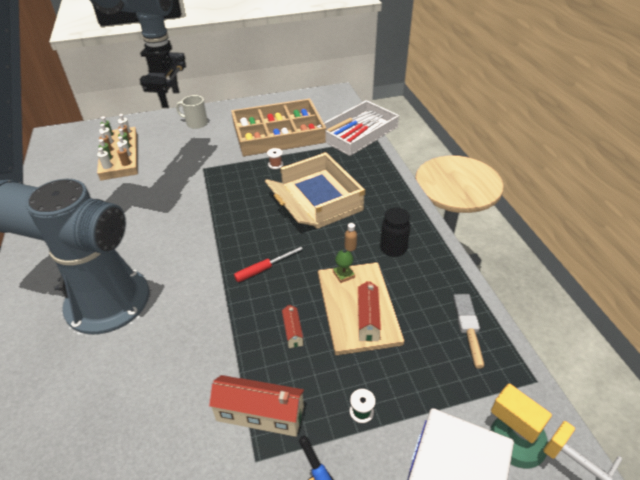

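The scene view shows the target house on the board at about (233,248), the tree at (281,262), the dropper at (304,297) and the case at (395,325). In the side view the house is at (370,312) and the case at (318,190), with its flap leaning towards the left. I'll enlarge crops to get edges.

```bash
python3 - <<'E'
import cv2,pickle,numpy as np
d=pickle.load(open("c0.pkl","rb"))
a=d["scene"]["color"][210:390,190:460,::-1]; b=d["side"]["color"][140:360,255:415,::-1]
a=cv2.resize(a,None,fx=2.9,fy=2.9,interpolation=cv2.INTER_CUBIC)
b=cv2.resize(b,None,fx=2.7,fy=2.7,interpolation=cv2.INTER_CUBIC)
cv2.imwrite("pics/ca.png",a);cv2.imwrite("pics/cb.png",b)
E
cat > h.py <<'E'
import numpy as np,cv2
def f(c): return 240/np.tan(np.radians(c["vfov"]/2))
def ray(c,p):
    d=np.array([(p[0]-c["cx"])/f(c),(p[1]-c["cy"])/f(c),1]); R=np.array(c["R"])
    return -R.T@c["t"], R.T@d
def onz(c,p,z):
    o,d=ray(c,p); return o+d*(z-o[2])/d[2]
def proj(c,X):
    k=np.array(c["R"])@X+c["t"]; return k[:2]/k[2]*f(c)+[c["cx"],c["cy"]]
def tri(c1,p1,c2,p2):
    (o1,d1),(o2,d2)=ray(c1,p1),ray(c2,p2)
    s=np.linalg.lstsq(np.c_[d1,-d2],o2-o1,rcond=None)[0]
    a,b=o1+d1*s[0],o2+d2*s[1]; return (a+b)/2,np.linalg.norm(a-b)
E
```

```text
(no output)
```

View pics/ca.png

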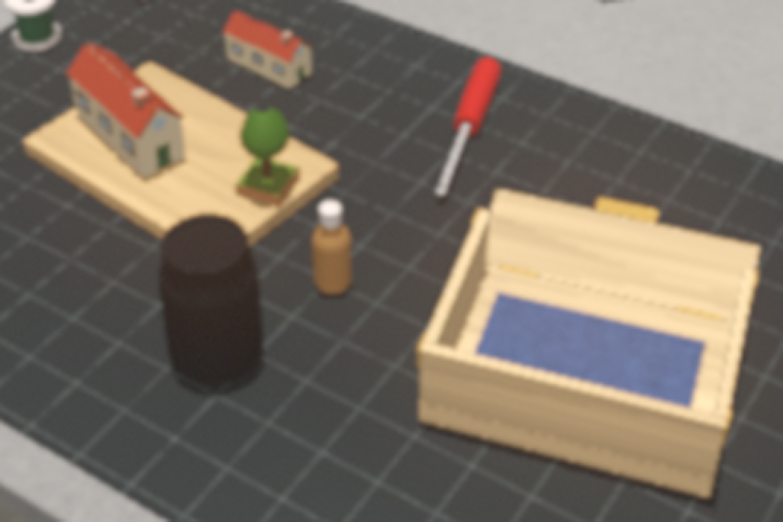

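View pics/cb.png

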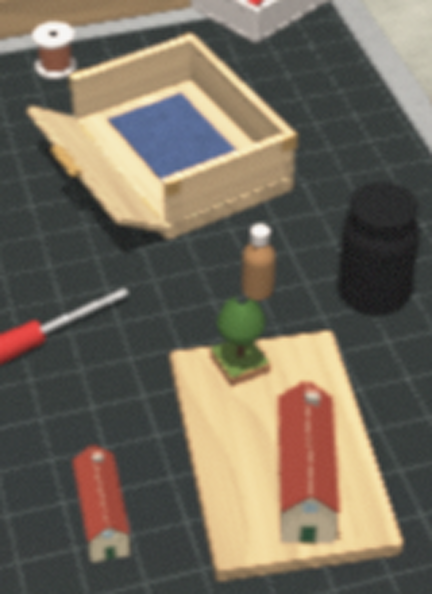

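Run:
```python
import pickle
from h import *
d=pickle.load(open("c0.pkl","rb"));S,D=d["scene"],d["side"]
s=lambda x,y:((x+.5)/2.9-.5+190,(y+.5)/2.9-.5+210)
e=lambda x,y:((x+.5)/2.7-.5+255,(y+.5)/2.7-.5+140)
P=lambda n,v:print(n,np.round(v,4))
for n,p in dict(BL=(420,347),BR=(727,415),FL=(483,208)).items(): P("S "+n,onz(S,s(*p),.08))
for n,p in dict(Bfar=(193,35),Bnear=(297,135),Fnear=(165,183),Ffar=(72,72)).items(): P("D "+n,onz(D,e(*p),.08))
for n,c,t in(("S",S,s),("D",D,e)):
    img=c["color"]; hsv=cv2.cvtColor(img,cv2.COLOR_RGB2HSV)
    sub=np.zeros(img.shape[:2],np.uint8)
    if n=="S": sub[210:390,190:460]=255
    else: sub[140:360,255:415]=255
    m=cv2.inRange(hsv,(105,80,60),(125,255,255))&sub
    k=max(cv2.findContours(m,0,2)[0],key=cv2.contourArea)
    q=cv2.approxPolyDP(k,3,True)[:,0]
    for p in q: P(n+" pad %s"%p,onz(c,p,.023))
    m=(cv2.inRange(hsv,(0,100,60),(8,255,255))|cv2.inRange(hsv,(172,100,60),(180,255,255)))&sub
    for k in cv2.findContours(m,0,2)[0]:
        if cv2.contourArea(k)>60: print(n,"red",cv2.boundingRect(k),cv2.approxPolyDP(k,2,True)[:,0].tolist())
for n,p in dict(a=(148,178),b=(183,160)).items(): P("S base",onz(S,s(*p),.018))
for n,p in dict(a=(282,540),b=(338,543)).items(): P("D base",onz(D,e(*p),.018))
for p in((305,383),(310,500)): P("D ridge",onz(D,e(*p),.088))
for p in((92,45),(168,90)): P("S ridge",onz(S,s(*p),.088))
for p in((172,352),(330,333),(402,545),(220,575)): P("D board",onz(D,e(*p),.018))
P("tree",onz(D,e(240,365),.03)); P("dropper",onz(S,s(332,285),.0));P("dropper",onz(D,e(260,228),.085));P("tree",onz(S,s(268,185),.03))
P("tabtop",tri(S,s(627,200),D,e(62,160))[0])
P("flapcorner near",tri(S,s(497,192),D,e(125,222))[0])
P("flapcorner far",tri(S,s(760,247),D,e(30,107))[0])
```

```text
S BL [0.7344 0.1435 0.08  ]
S BR [0.6715 0.3554 0.08  ]
S FL [0.5786 0.1063 0.08  ]
D Bfar [0.6831 0.3548 0.08  ]
D Bnear [0.7377 0.1414 0.08  ]
D Fnear [0.5808 0.1052 0.08  ]
D Ffar [0.5302 0.3235 0.08  ]
S pad [428 334] [0.5871 0.3001 0.023 ]
S pad [427 337] [0.5966 0.3018 0.023 ]
S pad [424 332] [0.5865 0.2901 0.023 ]
S pad [427 338] [0.5993 0.303  0.023 ]
S pad [417 345] [0.63   0.2928 0.023 ]
S pad [402 341] [0.6376 0.2601 0.023 ]
S pad [426 347] [0.6245 0.3116 0.023 ]
S red (346, 229, 17, 28) [[358, 229], [353, 232], [346, 251], [347, 254], [351, 251], [352, 256], [362, 236]]
S red (213, 225, 36, 32) [[213, 233], [213, 236], [236, 256], [243, 247], [248, 248], [241, 241], [238, 246], [235, 241], [239, 239], [225, 226], [219, 225]]
S red (267, 214, 28, 17) [[267, 219], [287, 230], [294, 224], [288, 224], [286, 220], [273, 214]]
D pad [322 176] [0.657  0.3134 0.023 ]
D pad [297 184] [0.5705 0.2959 0.023 ]
D pad [314 204] [0.5963 0.1868 0.023 ]
D pad [339 195] [0.6806 0.2062 0.023 ]
D red (282, 305, 21, 35) [[291, 305], [282, 310], [287, 339], [293, 335], [302, 336], [297, 310]]
D red (358, 282, 22, 47) [[366, 282], [358, 288], [359, 327], [370, 323], [379, 328], [377, 288]]
D red (255, 258, 17, 17) [[268, 258], [255, 263], [255, 274], [271, 266]]
S base [ 0.6475 -0.1989  0.018 ]
S base [ 0.6109 -0.1886  0.018 ]
D base [ 0.5714 -0.3027  0.018 ]
D base [ 0.6159 -0.3187  0.018 ]
D ridge [ 0.6252 -0.1987  0.088 ]
D ridge [ 0.5872 -0.3174  0.088 ]
S ridge [ 0.5894 -0.3073  0.088 ]
S ridge [ 0.604  -0.2033  0.088 ]
D board [ 0.5391 -0.0691  0.018 ]
D board [ 0.6943 -0.0884  0.018 ]
D board [ 0.6671 -0.3356  0.018 ]
D board [ 0.5107 -0.3211  0.018 ]
tree [ 0.5937 -0.1137  0.03  ]
dropper [0.6534 0.0065 0.    ]
dropper [0.6515 0.0068 0.085 ]
tree [ 0.6069 -0.0938  0.03  ]
tabtop [0.4889 0.1933 0.0633]
flapcorner near [0.5311 0.0911 0.0528]
flapcorner far [0.4749 0.3055 0.0562]
```

Emit:
play_rows(gripper=[-1,-1,-1,-1,-1,-1,-1,-1,-1], delta_pos=[[-4.1,-3.9,-0.1],[-8.2,-7.8,-0.2],[-12.4,-11.8,-0.4],[-16.5,-15.7,-0.5],[-20.6,-19.6,-0.6],[-24.8,-23.6,-0.8],[-28.9,-27.5,-0.9],[-33,-31.4,-1],[-33,-31.4,-1]], turn=[[0,0,0.09],[0,0,0.18],[0,0,0.27],[0,0,0.37],[0,0,0.46],[0,0,0.55],[0,0,0.65],[0,0,0.742],[0,0,0.742]])

```text
time: 1.27
position: [0.4258, 0.1583, 0.2327]
tool_rot: [0.54, 0.842, 0.0, 0.001]
ft_force: [0.2, 1.0, -0.9]
grip_width: 0.0865
grip_force: 0.0
```

Emit:
play_rows(gripper=[-1,-1,-1,-1,-1,-1,-1,-1,-1,-1], delta_pos=[[-5.6,-0.1,-0.1],[-11.2,-0.2,-0.2],[-16.8,-0.3,-0.4],[-22.5,-0.4,-0.5],[-28.2,-0.5,-0.6],[-34,-0.6,-0.8],[-39.8,-0.7,-0.9],[-45.5,-0.8,-1],[-45.5,-0.8,-1],[-45.5,-0.8,-1]], turn=[[0,0,0.09],[0,0,0.18],[0,0,0.27],[0,0,0.37],[0,0,0.46],[0,0,0.55],[0,0,0.65],[0,0,0.742],[0,0,0.742],[0,0,0.742]])

```text
time: 2.52
position: [0.6086, -0.2525, 0.2416]
tool_rot: [0.806, 0.592, -0.0, -0.001]
ft_force: [-0.3, 0.2, 0.6]
grip_width: 0.0871
grip_force: 0.0
```

```bash
cat >> h.py <<'E'
from scipy.spatial.transform import Rotation as Ro
def to(robot,X,yaw):
    "delta in tool cm and turn so that TCP reaches X pointing down, tool y at yaw"
    o=robot.get_obs();R=Ro.from_quat(o["tool_rot"])
    G=Ro.from_matrix(np.array([[-np.sin(yaw),np.cos(yaw),0],[np.cos(yaw),np.sin(yaw),0],[0,0,-1]]))
    print("t",o["time"],"pos",o["position"].round(4),"yaw",np.arctan2(*R.as_matrix()[1::-1,1]).round(4),
     "delta cm",(R.inv().apply(np.array(X)-o["position"])*100).round(2),"turn",(R.inv()*G).as_rotvec().round(3))
E
python3 - <<'E'
from rig import robot
from h import *
import pickle
c=robot.camera("wrist");pickle.dump(c,open("w1.pkl","wb"))
cv2.imwrite("pics/w1.png",c["color"][:,:,::-1])
to(robot,[.609,-.254,.2],-.305)
hsv=cv2.cvtColor(c["color"],cv2.COLOR_RGB2HSV)
m=cv2.inRange(hsv,(0,100,60),(8,255,255))|cv2.inRange(hsv,(172,100,60),(180,255,255))
k=max(cv2.findContours(m,0,2)[0],key=cv2.contourArea);r=cv2.minAreaRect(k);print(r)
print(cv2.approxPolyDP(k,5,True)[:,0].tolist())
E
```

```text
t 2.575 pos [ 0.6085 -0.252   0.2419] yaw -0.3031 delta cm [-0.18  0.12  4.19] turn [-0.002 -0.001  0.002]
((324.0, 218.5), (149.0, 58.0), 90.0)
[[295, 144], [296, 283], [327, 293], [351, 284], [353, 144], [326, 144], [323, 164], [322, 144]]
```

View pics/w1.png

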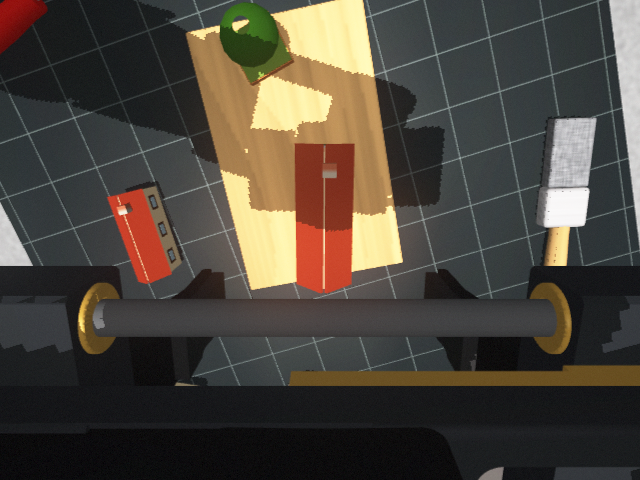

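The house sits upright in the wrist image. Its ridge runs from (324,144) to (325,293), and the jaw line is nearly perpendicular to it.

Run:
```python
from rig import robot
from h import *
import pickle
c=pickle.load(open("w1.pkl","rb"))
a=onz(c,(324,144),.088);b=onz(c,(325.5,293),.088);print(a,b,np.linalg.norm(a-b),np.arctan2(-(a-b)[0],(a-b)[1]))
e=[onz(c,p,.062) for p in((295,144),(353,144),(296,283),(351,284))];print(np.round(e,4),np.mean(e,0))
m=(a+b)/2;print(m)
to(robot,[m[0],m[1],.028],-.305)
```

```text
[ 0.62612995 -0.19519424  0.088     ] [ 0.59031901 -0.31349294  0.088     ] 0.12360018466651052 -0.2939469061212213
[[ 0.6027 -0.1884  0.062 ]
 [ 0.6491 -0.203   0.062 ]
 [ 0.5643 -0.3064  0.062 ]
 [ 0.612  -0.3223  0.062 ]] [ 0.60702117 -0.25502874  0.062     ]
[ 0.60822448 -0.25434359  0.088     ]
t 2.575 pos [ 0.6085 -0.252   0.2419] yaw -0.3031 delta cm [-0.25  0.09 21.39] turn [-0.002 -0.001  0.002]
```

Emit:
play_rows(gripper=[-1,-1,-1,-1,-1,-1,-1,-1,-1], delta_pos=[[-0.2,0,4],[-0.2,0,8],[-0.2,0,12],[-0.2,0,15],[-0.2,0,17.5],[-0.2,0,19.5],[-0.2,0,20.8],[-0.2,0,21.4],[-0.2,0,21.4]], turn=[[0,0,0],[0,0,0],[0,0,0],[0,0,0],[0,0,0],[0,0,0],[0,0,0],[0,0,0],[0,0,0]], squeeze=15)

```text
time: 3.7
position: [0.6086, -0.2561, 0.0287]
tool_rot: [0.806, 0.592, 0.0, 0.0]
ft_force: [0.1, -0.2, -0.1]
grip_width: 0.0873
grip_force: 0.0
```

Emit:
play_rows(gripper=[-0.2,0,0.1,0.2,0.3,0.4,0.5,0.5,0.5,0.5], delta_pos=[[0,0,0],[0,0,0],[0,0,0],[0,0,0],[0,0,0],[0,0,0],[0,0,0],[0,0,0],[0,0,0],[0,0,0]], turn=[[0,0,0],[0,0,0],[0,0,0],[0,0,0],[0,0,0],[0,0,0],[0,0,0],[0,0,0],[0,0,0],[0,0,0]], squeeze=15)

```text
time: 4.95
position: [0.6081, -0.256, 0.0286]
tool_rot: [0.806, 0.592, -0.0, -0.0]
ft_force: [-3.8, 0.2, 3.0]
grip_width: 0.0481
grip_force: 14.8
```

Emit:
play_rows(gripper=[0.5,0.5,0.5,0.5,0.5,0.5,0.5], delta_pos=[[0,0,0],[0,0,-0.2],[0,0,-0.5],[0,0,-1],[0,0,-1.5],[0,0,-2],[0,0,-2]], turn=[[0,0,0],[0,0,0],[0,0,0],[0,0,0],[0,0,0],[0,0,0],[0,0,0]], squeeze=22)

```text
time: 5.82
position: [0.6089, -0.2564, 0.0493]
tool_rot: [0.806, 0.591, 0.0, 0.001]
ft_force: [-0.1, -0.3, -1.1]
grip_width: 0.0474
grip_force: 21.0
```

Run:
```python
from rig import robot
from h import *
c=robot.camera("side")["color"];s=robot.camera("scene")["color"]
a=cv2.resize(c[265:350,310:420,::-1],(400,310),interpolation=cv2.INTER_CUBIC)
b=cv2.resize(s[190:290,180:310,::-1],(400,310),interpolation=cv2.INTER_CUBIC)
cv2.imwrite("pics/g.png",np.hstack([a,b]))
o=robot.get_obs();print(o["ft_force"],o["moment"],o["grip_force"],o["grip_width"])
```

```text
[-0.25856012  0.5320137  -1.60834584] [-0.08394025  0.08531699  0.06700414] 21.024426743388176 0.04742734496934455
```

View pics/g.png

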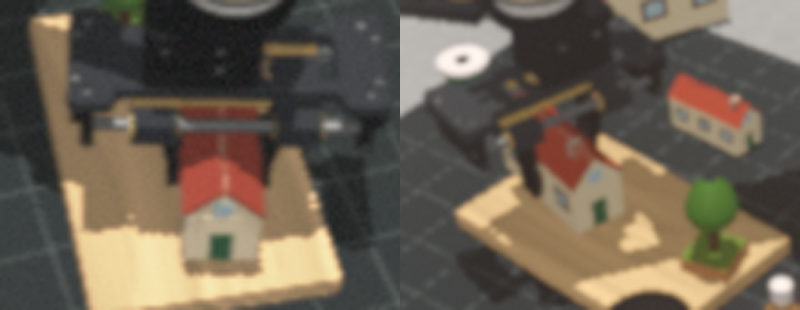

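The house is lifted about 20 mm and hangs upright between the jaws. Next I raise it and carry it to a spot just short of the case to look again.

Emit:
play_rows(gripper=[0.5,0.5,0.5,0.5,0.5,0.5,0.5], delta_pos=[[0,0,-1],[0,0,-3],[0,0,-6],[0,0,-9],[0,0,-11.5],[0,0,-13],[0,0,-13]], turn=[[0,0,0],[0,0,0],[0,0,0],[0,0,0],[0,0,0],[0,0,0],[0,0,0]])

```text
time: 6.8
position: [0.6092, -0.2566, 0.1806]
tool_rot: [0.806, 0.591, 0.001, 0.002]
ft_force: [-0.8, 0.3, -1.8]
grip_width: 0.0473
grip_force: 21.0
```

Emit:
play_rows(gripper=[0.5,0.5,0.5,0.5,0.5,0.5,0.5,0.5,0.5,0.5,0.5,0.5], delta_pos=[[1,-0.2,0],[3,-0.6,0],[7,-1.3,0],[11.5,-2.2,0],[16,-3,0],[20.5,-3.8,0],[25,-4.7,0],[29.5,-5.5,0],[33.5,-6.3,0],[37,-6.9,0],[38.7,-7.3,0],[38.7,-7.3,0]], turn=[[0,0,-0.02],[0,0,-0.05],[0,0,-0.1],[0,0,-0.16],[0,0,-0.22],[0,0,-0.28],[0,0,-0.35],[0,0,-0.41],[0,0,-0.47],[0,0,-0.51],[0,0,-0.538],[0,0,-0.538]])

```text
time: 8.3
position: [0.6541, 0.1365, 0.1778]
tool_rot: [0.619, 0.785, -0.001, -0.001]
ft_force: [-0.1, -0.6, -1.3]
grip_width: 0.0476
grip_force: 21.0
```

Run:
```python
from rig import robot
from h import *
import pickle
c=robot.camera("wrist");pickle.dump(c,open("w2.pkl","wb"))
cv2.imwrite("pics/w2.png",c["color"][:,:,::-1])
to(robot,[.632,.23,.18],.235)
hsv=cv2.cvtColor(c["color"],cv2.COLOR_RGB2HSV)
m=cv2.inRange(hsv,(105,80,40),(125,255,255))
k=max(cv2.findContours(m,0,2)[0],key=cv2.contourArea)
for p in cv2.approxPolyDP(k,6,True)[:,0]: print(p,onz(c,p,.023).round(4))
```

```text
t 8.35 pos [0.6543 0.1351 0.178 ] yaw 0.2341 delta cm [ 9.75  0.03 -0.21] turn [-0.002  0.001 -0.001]
[253   0] [0.5672 0.2801 0.023 ]
[260 143] [0.5914 0.1835 0.023 ]
[386 145] [0.687  0.2049 0.023 ]
[391   0] [0.6631 0.3031 0.023 ]
```

View pics/w2.png

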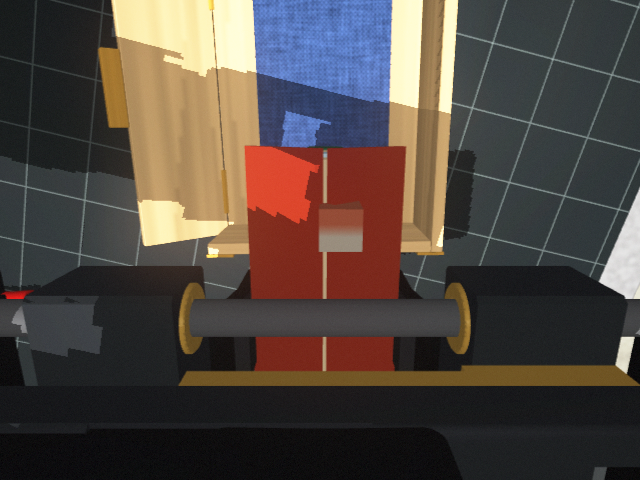

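The pad's left and right edges show clearly, at columns about 255 and 388, and the pad's yaw is about 0.24. The house ridge is nearly parallel to it, so I move over the pad and go down.

Emit:
play_rows(gripper=[0.5,0.5,0.5,0.5,0.5,0.5], delta_pos=[[1,0,0],[3.5,0,0],[6.5,0,0],[9,0,0],[9.7,0,0],[9.7,0,0]], turn=[[0,0,0],[0,0,0],[0,0,0],[0,0,-0.005],[0,0,-0.006],[0,0,-0.006]])

```text
time: 9.1
position: [0.6323, 0.2298, 0.1786]
tool_rot: [0.617, 0.787, -0.0, 0.0]
ft_force: [0.1, 0.1, -1.6]
grip_width: 0.0475
grip_force: 21.0
```

Emit:
play_rows(gripper=[0.5,0.5,0.5,0.5,0.5,0.5,0.5,0.5,0.5,0.5,0.5], delta_pos=[[0,0,1],[0,0,3],[0,0,5],[0,0,7],[0,0,9],[0,0,11],[0,0,12.3],[0,0,13.2],[0,0,13.7],[0,0,13.9],[0,0,13.9]], turn=[[0,0,0],[0,0,0],[0,0,0],[0,0,0],[0,0,0],[0,0,0],[0,0,0],[0,0,0],[0,0,0],[0,0,0],[0,0,0]])

```text
time: 10.48
position: [0.6329, 0.2294, 0.0399]
tool_rot: [0.618, 0.786, 0.0, 0.0]
ft_force: [-0.0, 0.3, -1.0]
grip_width: 0.0473
grip_force: 21.0
```

Run:
```python
from rig import robot
from h import *
to(robot,[.631,.23,.0336],.24)
print(robot.get_obs()["ft_force"])
```

```text
t 10.475 pos [0.6329 0.2294 0.0399] yaw 0.2391 delta cm [ 0.1  -0.17  0.63] turn [ 0.001  0.    -0.001]
[-0.01534148  0.34357643 -1.00305172]
```

Emit:
play_rows(gripper=[0.5,0.5,0.5,0.5,0.5,0.5,0.5], delta_pos=[[0,-0.1,0.15],[0.1,-0.2,0.3],[0.1,-0.2,0.4],[0.1,-0.2,0.5],[0.1,-0.2,0.55],[0.1,-0.2,0.6],[0.1,-0.2,0.6]], turn=[[0,0,0],[0,0,0],[0,0,0],[0,0,0],[0,0,0],[0,0,0],[0,0,0]])

```text
time: 11.35
position: [0.6305, 0.2298, 0.0337]
tool_rot: [0.618, 0.786, 0.0, 0.0]
ft_force: [0.6, 0.8, -0.4]
grip_width: 0.047
grip_force: 21.1
```

Emit:
play_rows(gripper=[0.3,0.1,-0.05,-0.12,-0.2,-0.3,-0.4,-0.5,-0.6,-0.6], delta_pos=[[0,0,0.05],[0,0,0.05],[0,0,0.05],[0,0,0.05],[0,0,0.05],[0,0,0.05],[0,0,0.05],[0,0,0.05],[0,0,0.05],[0,0,0.05]], turn=[[0,0,0],[0,0,0],[0,0,0],[0,0,0],[0,0,0],[0,0,0],[0,0,0],[0,0,0],[0,0,0],[0,0,0]], squeeze=10)

```text
time: 12.6
position: [0.6304, 0.2298, 0.033]
tool_rot: [0.618, 0.786, 0.0, -0.0]
ft_force: [-0.3, -0.8, 0.3]
grip_width: 0.0689
grip_force: 0.0
```

Emit:
play_rows(gripper=[-0.6,-0.6,-0.6,-0.6,-0.6,-0.6,-0.6,-0.6], delta_pos=[[0,0,-0.5],[0,0,-2],[0,0,-4.5],[0,0,-8],[0,0,-12],[0,0,-15.5],[0,0,-17.5],[0,0,-17.5]], turn=[[0,0,0],[0,0,0],[0,0,0],[0,0,0],[0,0,0],[0,0,0],[0,0,0],[0,0,0]])

```text
time: 13.6
position: [0.6319, 0.2302, 0.2115]
tool_rot: [0.618, 0.786, 0.002, 0.002]
ft_force: [-0.6, 0.1, 0.0]
grip_width: 0.0695
grip_force: 0.0
```

Run:
```python
from rig import robot
from h import *
c=robot.camera("side");s=robot.camera("wrist")
a=cv2.resize(c["color"][145:240,255:375,::-1],(400,317),interpolation=cv2.INTER_CUBIC)
b=cv2.resize(s["color"][:,:,::-1],(400,300))
cv2.imwrite("pics/p.png",np.hstack([a,cv2.copyMakeBorder(b,0,17,0,0,0)]))
o=robot.get_obs();print(o["q"],o["position"])
hsv=cv2.cvtColor(s["color"],cv2.COLOR_RGB2HSV)
for n,m,z in(("red",cv2.inRange(hsv,(0,100,60),(8,255,255))|cv2.inRange(hsv,(172,100,60),(180,255,255)),.067),("blue",cv2.inRange(hsv,(105,80,40),(125,255,255)),.023)):
    k=max(cv2.findContours(m,0,2)[0],key=cv2.contourArea)
    for p in cv2.approxPolyDP(k,6,True)[:,0]: print(n,p,onz(s,p,z).round(4))
```

```text
[ 1.83355210e-01  6.05184411e-01  1.32372033e+00 -2.75650634e-06
  1.21283527e+00 -5.56565831e-02] [0.6300109  0.2297195  0.20815375]
red [291 139] [0.5922 0.2859 0.067 ]
red [293 295] [0.6208 0.1645 0.067 ]
red [321 298] [0.6438 0.1674 0.067 ]
red [321 170] [0.6193 0.2689 0.067 ]
red [336 168] [0.63   0.2731 0.067 ]
red [337 178] [0.6326 0.2659 0.067 ]
red [325 178] [0.6237 0.2638 0.067 ]
red [325 298] [0.647  0.1682 0.067 ]
red [348 298] [0.6654 0.1726 0.067 ]
red [357 140] [0.6402 0.2968 0.067 ]
blue [278 119] [0.5748 0.298  0.023 ]
blue [277 135] [0.5767 0.285  0.023 ]
blue [266 137] [0.568  0.2812 0.023 ]
blue [275 141] [0.5761 0.2797 0.023 ]
blue [266 147] [0.5696 0.273  0.023 ]
blue [267 184] [0.5768 0.2422 0.023 ]
blue [276 191] [0.5858 0.238  0.023 ]
blue [268 196] [0.5798 0.232  0.023 ]
blue [288 203] [0.5983 0.2301 0.023 ]
blue [284 212] [0.5966 0.2213 0.023 ]
blue [290 138] [0.588  0.2852 0.023 ]
blue [361 141] [0.6474 0.2971 0.023 ]
blue [353 297] [0.6771 0.157  0.023 ]
blue [376 297] [0.6981 0.1621 0.023 ]
blue [381 110] [0.6572 0.3254 0.023 ]
blue [360 131] [0.6444 0.3048 0.023 ]
blue [351 118] [0.6343 0.3133 0.023 ]
blue [362 113] [0.6423 0.3194 0.023 ]
blue [355 110] [0.636  0.3203 0.023 ]
blue [347 129] [0.6333 0.3038 0.023 ]
blue [314 128] [0.606 0.298 0.023]
blue [311 120] [0.602  0.3037 0.023 ]
blue [308 129] [0.6012 0.296  0.023 ]
```

View pics/p.png

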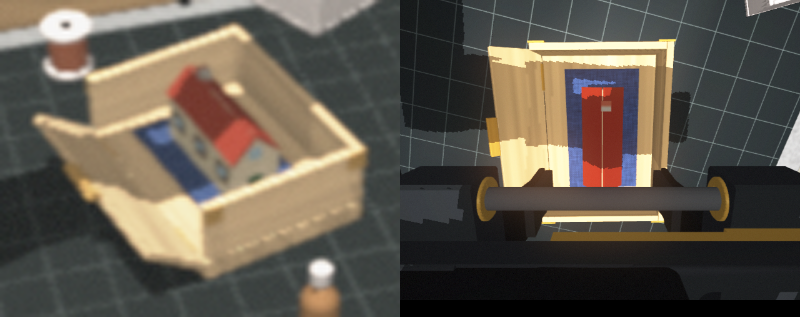

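The house stands on the pad, centred at about (0.631, 0.231) and parallel to it, with the flap still open at roughly 1.0 rad. Next the fingers go, shut, outside the flap at its tab.

Emit:
play_rows(gripper=[-0.2,0.2,0.6,1,1,1,1,1], delta_pos=[[0,-2,0],[0,-6,0],[0,-10,0],[0,-14,0],[0,-18,0],[0,-21,0],[0,-22,0],[0,-22,0]], turn=[[0,0,0],[0,0,0],[0,0,0],[0,0,0],[0,0,0],[0,0,0],[0,0,0],[0,0,0]])

```text
time: 14.7
position: [0.4168, 0.1777, 0.2078]
tool_rot: [0.618, 0.786, -0.0, -0.0]
ft_force: [0.8, 0.3, 0.6]
grip_width: 0.0022
grip_force: 0.0
```

Emit:
play_rows(gripper=[1,1,1,1,1,1,1,1], delta_pos=[[0,0,2],[0,0,5],[0,0,9],[0,0,12],[0,0,14.5],[0,0,16],[0,0,16.6],[0,0,16.6]], turn=[[0,0,0],[0,0,0],[0,0,0],[0,0,0],[0,0,0],[0,0,0],[0,0,0],[0,0,0]])

```text
time: 15.7
position: [0.4176, 0.1778, 0.0416]
tool_rot: [0.618, 0.786, 0.0, 0.0]
ft_force: [1.1, 0.0, -0.6]
grip_width: 0.0004
grip_force: 0.0
```

Run:
```python
from rig import robot
from h import *
for n,r in(("contact",.085),("end",.024)): to(robot,[.553-.971*r,.212-.238*r,.042],.24)
c=robot.camera("side");s=robot.camera("scene")
a=cv2.resize(c["color"][145:240,255:375,::-1],(400,317),interpolation=cv2.INTER_CUBIC)
b=cv2.resize(s["color"][240:380,310:490,::-1],(400,317),interpolation=cv2.INTER_CUBIC)
cv2.imwrite("pics/f.png",np.hstack([a,b]))
```

```text
t 15.7 pos [0.4176 0.1778 0.0416] yaw 0.2389 delta cm [ 0.1   5.46 -0.04] turn [ 0.     0.    -0.001]
t 15.7 pos [0.4176 0.1778 0.0416] yaw 0.2389 delta cm [ 0.11 11.56 -0.04] turn [ 0.     0.    -0.001]
```

View pics/f.png

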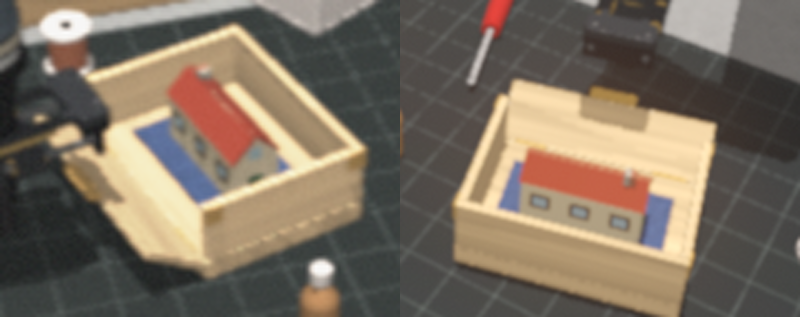

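The gripper is outside the flap, in line with the brass tab, and the house stands upright on the pad. Now I push.

Emit:
play_rows(gripper=[1,1,1,1,1,1,1,1,1,1], delta_pos=[[0.1,1.5,0],[0.1,3,0],[0.1,4,0],[0.1,5,0],[0.1,5.8,0],[0.1,6.5,0],[0.1,7.2,0],[0.1,7.9,0],[0.1,8.5,0],[0.1,8.5,0]], turn=[[0,0,0],[0,0,0],[0,0,0],[0,0,0],[0,0,0],[0,0,0],[0,0,0],[0,0,0],[0,0,0],[0,0,0]])

```text
time: 17.05
position: [0.4773, 0.1938, 0.0396]
tool_rot: [0.616, 0.787, -0.019, -0.015]
ft_force: [-25.6, -12.1, 16.1]
grip_width: 0.0005
grip_force: 14.2
```

Emit:
play_rows(gripper=[1,1,1,1,1,1], delta_pos=[[0,0.6,0],[0,1.2,0],[0,1.8,0],[0,2.2,0],[0,2.4,0],[0,2.4,0]], turn=[[0,0,0],[0,0,0],[0,0,0],[0,0,0],[0,0,0],[0,0,0]])

```text
time: 17.8
position: [0.4755, 0.1935, 0.0368]
tool_rot: [0.614, 0.787, -0.04, -0.031]
ft_force: [-54.5, -26.6, 28.6]
grip_width: 0.0003
grip_force: 30.5
```

The force points along the flap, so the tip is jammed on the tab's end face. I back off and measure the tab.

Emit:
play_rows(gripper=[1,1,1,1,1,1], delta_pos=[[0,-3,0],[0,-5,0],[0,-7,0],[0,-9,0],[0,-10.9,0],[0,-10.9,0]], turn=[[0,0,0],[0,0,0],[0,0,0],[0,0,0],[0,0,0],[0,0,0]])

```text
time: 18.55
position: [0.4147, 0.1785, 0.042]
tool_rot: [0.618, 0.786, -0.001, -0.001]
ft_force: [0.2, 0.4, 0.2]
grip_width: 0.0002
grip_force: 0.0
```

Run:
```python
from rig import robot
from h import *
to(robot,[.553-.971*.1,.212-.238*.1,.012],.24); print(robot.get_obs()["ft_force"])
S=robot.camera("scene");D=robot.camera("side")
import pickle
d=pickle.load(open("c0.pkl","rb"))
H=np.array([.553,.212,.02]);X=np.array([.971,.238,0]);Y=np.array([-.238,.971,0]);Z=np.array([0,0,1])
for th in(1.,1.1,1.25): 
  E=H+.077*(-np.sin(th)*X+np.cos(th)*Z); print(th,"S",[proj(S,E+k*Y).round(1).tolist() for k in(-.025,.025)],"D",[proj(D,E+k*Y).round(1).tolist() for k in(-.025,.025)])
for n,c in(("S0",d["scene"]),("D0",d["side"]),("S",S),("D",D)):
  hsv=cv2.cvtColor(c["color"],cv2.COLOR_RGB2HSV)
  x0,x1,y0,y1=(385,425,265,295) if n[0]=="S" else (262,300,180,215)
  m=cv2.inRange(hsv,(18,130,80),(28,255,255))[y0:y1,x0:x1]
  ks=cv2.findContours(m,0,2)[0]
  for k in ks:
    if cv2.contourArea(k)>6: print(n,(cv2.boxPoints(cv2.minAreaRect(k))+[x0,y0]).round(1).tolist())
a=cv2.resize(D["color"][145:240,255:375,::-1],(400,317),interpolation=cv2.INTER_CUBIC)
b=cv2.resize(S["color"][240:380,310:490,::-1],(400,317),interpolation=cv2.INTER_CUBIC)
cv2.imwrite("pics/f2.png",np.hstack([a,b]))
```

```text
t 18.55 pos [0.4147 0.1785 0.042 ] yaw 0.239 delta cm [-0.03  4.24  2.99] turn [-0.003 -0.    -0.001]
[0.24099019 0.42822052 0.18754367]
1.0 S [[396.4, 277.8], [416.8, 282.4]] D [[281.4, 203.2], [273.9, 193.8]]
1.1 S [[396.5, 278.9], [416.8, 283.5]] D [[280.4, 205.5], [272.9, 196.0]]
1.25 S [[396.5, 281.0], [416.6, 285.5]] D [[279.2, 208.8], [271.8, 199.3]]
S0 [[395.5, 281.5], [396.2, 277.8], [415.7, 281.7], [414.9, 285.4]]
S [[395.3, 282.5], [396.1, 278.4], [416.3, 282.5], [415.5, 286.5]]
```

The upward friction on the finger shows the tab's edge was locking by friction on the vertical finger. So I follow the tab's arc instead, rising as I push.

Emit:
play_rows(gripper=[1,1,1,1,1,1,1,1,1,1,1,1], delta_pos=[[0,3,0.7],[0,5.2,0.7],[0,6,0.5],[0,6.4,0.1],[0,6.9,-0.5],[0,7.5,-1.1],[0,8.1,-1.7],[0,8.8,-2.2],[0,9.5,-2.7],[0,10.2,-3],[0,10.9,-3.3],[0,10.9,-3.3]], turn=[[0,0,0],[0,0,0],[0,0,0],[0,0,0],[0,0,0],[0,0,0],[0,0,0],[0,0,0],[0,0,0],[0,0,0],[0,0,0],[0,0,0]])

```text
time: 20.15
position: [0.5244, 0.2048, 0.0754]
tool_rot: [0.618, 0.786, 0.001, 0.001]
ft_force: [0.2, 0.1, 0.2]
grip_width: 0.0006
grip_force: 0.0
```

Run:
```python
from rig import robot
from h import *
S=robot.camera("scene");D=robot.camera("side")
H=np.array([.553,.212,.02]);X=np.array([.971,.238,0]);Y=np.array([-.238,.971,0]);Z=np.array([0,0,1])
for th in(.0,.2,.4,.7,1.): 
  E=H+.077*(-np.sin(th)*X+np.cos(th)*Z); print(th,"S",[proj(S,E+k*Y).round(1).tolist() for k in(-.025,.025)],"D",[proj(D,E+k*Y).round(1).tolist() for k in(-.025,.025)])
hsv=cv2.cvtColor(S["color"],cv2.COLOR_RGB2HSV)
m=cv2.inRange(hsv,(18,130,80),(28,255,255))[240:320,380:440]
for k in cv2.findContours(m,0,2)[0]:
    if cv2.contourArea(k)>6: print((cv2.boxPoints(cv2.minAreaRect(k))+[380,240]).round(1).tolist())
a=cv2.resize(D["color"][145:240,255:375,::-1],(400,317),interpolation=cv2.INTER_CUBIC)
b=cv2.resize(S["color"][240:380,310:490,::-1],(400,317),interpolation=cv2.INTER_CUBIC)
cv2.imwrite("pics/f3.png",np.hstack([a,b]))
```

```text
0.0 S [[391.6, 284.1], [413.3, 289.0]] D [[300.8, 186.5], [292.9, 177.4]]
0.2 S [[393.1, 280.3], [414.5, 285.2]] D [[296.1, 188.6], [288.3, 179.4]]
0.4 S [[394.3, 277.8], [415.5, 282.6]] D [[291.6, 191.4], [283.9, 182.2]]
0.7 S [[395.7, 276.4], [416.5, 281.1]] D [[285.8, 196.9], [278.1, 187.6]]
1.0 S [[396.4, 277.8], [416.8, 282.4]] D [[281.4, 203.2], [273.9, 193.8]]
```

View pics/f3.png

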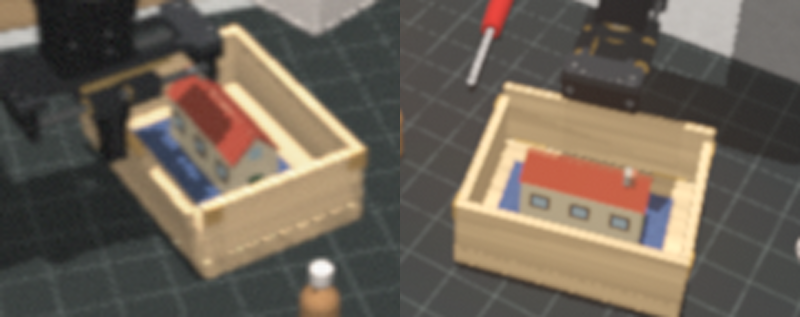

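The flap is nearly upright in both views and the house has not moved. I finish with a gentle push until it meets the stop.

Emit:
play_rows(gripper=[1,1,1,1,1], delta_pos=[[0,0.4,-0.1],[0,0.8,-0.15],[0,1.1,-0.2],[0,1.4,-0.2],[0,1.4,-0.2]], turn=[[0,0,0],[0,0,0],[0,0,0],[0,0,0],[0,0,0]])

```text
time: 20.88
position: [0.5359, 0.2078, 0.077]
tool_rot: [0.618, 0.786, -0.0, -0.0]
ft_force: [-1.7, -0.9, 0.3]
grip_width: 0.0003
grip_force: 0.8
```

Emit:
play_rows(gripper=[1,1,1,1,1], delta_pos=[[0,0.2,0],[0,0.4,0],[0,0.6,0],[0,0.7,0],[0,0.7,0]], turn=[[0,0,0],[0,0,0],[0,0,0],[0,0,0],[0,0,0]])

```text
time: 21.5
position: [0.5359, 0.2079, 0.0768]
tool_rot: [0.617, 0.787, -0.006, -0.005]
ft_force: [-12.0, -5.2, 10.9]
grip_width: 0.0004
grip_force: 6.8
```

It is at the stop: 13 N and no further travel. I retreat and check numerically.

Emit:
play_rows(gripper=[1,1,1,1,1,1,1,1,1], delta_pos=[[0,-1,0],[0,-3,0],[0,-5,0],[0,-8,0],[0,-9,-2],[0,-9,-5],[0,-9,-8],[0,-9,-8],[0,-9,-8]], turn=[[0,0,0],[0,0,0],[0,0,0],[0,0,0],[0,0,0],[0,0,0],[0,0,0],[0,0,0],[0,0,0]])

```text
time: 22.62
position: [0.4555, 0.1882, 0.1567]
tool_rot: [0.618, 0.786, 0.0, 0.0]
ft_force: [0.0, -0.1, 0.3]
grip_width: 0.0006
grip_force: 0.0
```

Run:
```python
from rig import robot
from h import *
S=robot.camera("scene");w=robot.camera("wrist")
hsv=cv2.cvtColor(S["color"],cv2.COLOR_RGB2HSV)
m=cv2.inRange(hsv,(18,130,80),(28,255,255))[240:320,380:440]
print("tab expected closed (391.6,284.1)-(413.3,289)")
for k in cv2.findContours(m,0,2)[0]:
    if cv2.contourArea(k)>6: print((cv2.boxPoints(cv2.minAreaRect(k))+[380,240]).round(1).tolist())
hsv=cv2.cvtColor(w["color"],cv2.COLOR_RGB2HSV)
m=cv2.inRange(hsv,(18,130,60),(28,255,255))
for k in cv2.findContours(m,0,2)[0]:
    if cv2.contourArea(k)>80: q=cv2.boxPoints(cv2.minAreaRect(k));print("w",q.round().tolist(),[onz(w,p,.097)[:2].round(3).tolist() for p in q])
to(robot,[.553,.212,.097],.24)
```

```text
tab expected closed (391.6,284.1)-(413.3,289)
[[391.5, 287.3], [392.6, 282.1], [413.7, 286.8], [412.6, 292.0]]
w [[47.0, 365.0], [509.0, 365.0], [509.0, 385.0], [47.0, 385.0]] [[0.303, 0.076], [0.585, 0.144], [0.59, 0.131], [0.304, 0.061]]
w [[342.0, 283.0], [349.0, 283.0], [349.0, 353.0], [342.0, 353.0]] [[0.47, 0.173], [0.474, 0.174], [0.485, 0.129], [0.481, 0.128]]
w [[299.0, 283.0], [306.0, 283.0], [306.0, 353.0], [299.0, 353.0]] [[0.445, 0.167], [0.449, 0.168], [0.459, 0.123], [0.455, 0.121]]
w [[472.0, 286.0], [480.0, 207.0], [500.0, 209.0], [492.0, 288.0]] [[0.545, 0.189], [0.534, 0.236], [0.545, 0.237], [0.557, 0.191]]
w [[504.0, 50.0], [535.0, 50.0], [535.0, 54.0], [504.0, 54.0]] [[0.519, 0.316], [0.535, 0.32], [0.535, 0.318], [0.52, 0.314]]
t 22.725 pos [0.4548 0.188  0.156 ] yaw 0.2389 delta cm [ 0.   10.12  5.88] turn [-0.002 -0.    -0.001]
```

```bash
python3 -c "
from rig import robot
print(robot.hand_in())"
```

```text
the job is handed in; nothing more can be done
None
```

The house is released upright on the felt pad, its ridge along the pad's long side. The flap is pushed up to its stop, and the job was handed in at about 23 s; no verdict came back.

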